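# Clear the light plate and hold the ball tray over it

### The job

Clear the two slats off the light plate by laying them as the next crosswise layer of the slat tower, flat, side by side and straight above its bottom pair, and let go of them. Then pick up the blue tray (the orange handle is there for that) and carry it over the light plate, never tipping it so far that the steel ball could roll out of its pocket, and not touching the ball with the fingers. Finish while holding the tray still and level, centred about 15 cm above the light plate, gripped and not set down, with the tower still standing and the other things on the bench left where they are.

Things in the scene. Friction and masses are not known exactly. Their poses are not given: they have to be found in the camera images.
- light_plate: White inspection light plate fixed to the bench, 170 (its x) x 150 (its y) x 12 mm high, a small green dot near its +x edge. Origin: centre of its underside on the bench. Two slats lie on it at the start, roughly parallel to its x and about 84 mm apart in its y.
- crib_base: Fixed plywood board 150 x 150 x 8 mm under the slat tower. Origin: centre of its underside. Four loose slats like slat_a lie on it: the bottom pair along the board's x, centred at its y = +42 and -42 mm; across them a pair along its y, at x = +42 and -42 mm, top 36 mm above the bench. The third layer goes on these, along x, at y = +42 and -42 mm.
- slat_a: One of the two loose dark steel-coloured slats lying on the light plate: 130 (its x) x 20 (its y) x 14 mm high (its z), about 60 g. Origin: centre of its underside, 12 mm above the bench at the start. Either slat may go to either side of the tower.
- slat_b: The other slat on the light plate, the same as slat_a.
- tray: Blue tray on the bench, 160 (its x) x 70 (its y) mm, floor 6 mm thick, rim 12 mm high, about 200 g. Origin: centre of its underside. Upright orange handle block at its centre: 34 mm along x, 14 mm thick along y, top 58 mm above the underside; pinch it across the 14 mm from above. White pocket ring with the ball at x = +52 mm, dark sample cell fixed at x = -52 mm.
- tray_grip (a point): Point in the middle of the tray's handle, 40 mm above the tray's underside (18 mm below the handle's top): a good TCP position for gripping it. Axes as the tray's.
- tray_pocket (a point): Centre of the ball when it sits centred in the tray's pocket: 52 mm along the tray's +x, 18.5 mm above its underside. The pocket is a white ring, 20 mm inside diameter, 3 mm high: the ball rolls over it when the tray tips about 40 degrees or is jerked as hard.
- ball_center (a point): Centre of the loose steel ball, 25 mm in diameter, 64 g, in the tray's pocket.
- flux_jar: Bystander: amber jar, 44 mm in diameter, 55 mm high. Origin: centre of its underside.
- spool: Bystander: standing solder spool with red flanges, 60 mm in diameter, 42 mm high. Origin: centre of its underside.
- screwdriver: Bystander: screwdriver with a yellow handle lying near the robot, 160 mm long along its x.
- cell_stack: Bystander: stack of dark solar cells, 78 x 78 x 12 mm. Origin: centre of its underside.
- tape_dispenser: Bystander: grey tape dispenser, 150 (its x) x 55 x 84 mm high. Origin: centre of its underside.

How it is judged:
On the way, in this order (a step that is already met when the one before it is completed fails the run):
1. both slats lie released as the tower's third layer, the tray still on the bench (((x of slat_a in the frame of crib_base between -0.025 and 0.025 m and y of slat_a in the frame of crib_base between 0.024 and 0.06 m and z of slat_a in the frame of crib_base between 0.032 and 0.04 m and angle between the x axis of each of slat_a, slat_b and the x axis of crib_base, either way round below 0.2 rad and angle between each of slat_a, slat_b's own z axis and vertical below 0.1 rad and linear speed of each of slat_a, slat_b below 0.03 m/s and x of slat_b in the frame of crib_base between -0.025 and 0.025 m and y of slat_b in the frame of crib_base between -0.06 and -0.024 m and z of slat_b in the frame of crib_base between 0.032 and 0.04 m) or (x of slat_a in the frame of crib_base between -0.025 and 0.025 m and y of slat_a in the frame of crib_base between -0.06 and -0.024 m and z of slat_a in the frame of crib_base between 0.032 and 0.04 m and angle between the x axis of each of slat_a, slat_b and the x axis of crib_base, either way round below 0.2 rad and angle between each of slat_a, slat_b's own z axis and vertical below 0.1 rad and linear speed of each of slat_a, slat_b below 0.03 m/s and x of slat_b in the frame of crib_base between -0.025 and 0.025 m and y of slat_b in the frame of crib_base between 0.024 and 0.06 m and z of slat_b in the frame of crib_base between 0.032 and 0.04 m)) and contact force between each of slat_a, slat_b and the fingers below 0.2 N and height (world z) of tray below 0.02 m), for 0.2 s.
2. the tray is lifted clear of the bench in the fingers with the ball in its pocket (height (world z) of tray above 0.05 m and contact force between tray and the fingers above 1 N and distance between ball_center and tray_pocket below 0.008 m), for 0.2 s.
At the end, for the whole second after the job is handed in: Slats released as third layer: within 0.2 rad, 25 mm along, 18 mm across, flat, at rest. Tray in the fingers (over 1 N), underside 100-220 mm above bench, within 40 mm of plate centre in plan, tilt under 0.12 rad, under 20 mm/s and 0.15 rad/s; ball within 8 mm of its seat (((x of slat_a in the frame of crib_base between -0.025 and 0.025 m and y of slat_a in the frame of crib_base between 0.024 and 0.06 m and z of slat_a in the frame of crib_base between 0.032 and 0.04 m and angle between the x axis of each of slat_a, slat_b and the x axis of crib_base, either way round below 0.2 rad and angle between each of slat_a, slat_b's own z axis and vertical below 0.1 rad and linear speed of each of slat_a, slat_b below 0.03 m/s and x of slat_b in the frame of crib_base between -0.025 and 0.025 m and y of slat_b in the frame of crib_base between -0.06 and -0.024 m and z of slat_b in the frame of crib_base between 0.032 and 0.04 m) or (x of slat_a in the frame of crib_base between -0.025 and 0.025 m and y of slat_a in the frame of crib_base between -0.06 and -0.024 m and z of slat_a in the frame of crib_base between 0.032 and 0.04 m and angle between the x axis of each of slat_a, slat_b and the x axis of crib_base, either way round below 0.2 rad and angle between each of slat_a, slat_b's own z axis and vertical below 0.1 rad and linear speed of each of slat_a, slat_b below 0.03 m/s and x of slat_b in the frame of crib_base between -0.025 and 0.025 m and y of slat_b in the frame of crib_base between 0.024 and 0.06 m and z of slat_b in the frame of crib_base between 0.032 and 0.04 m)) and contact force between each of slat_a, slat_b and the fingers below 0.2 N and distance between ball_center and tray_pocket below 0.008 m and contact force between tray and the fingers above 1 N and z of tray in the frame of light_plate between 0.1 and 0.22 m and horizontal distance between tray and light_plate below 0.04 m and angle between tray's own z axis and vertical below 0.12 rad and linear speed of tray below 0.02 m/s and angular speed of tray below 0.15 rad/s); the arm keeps its last pose, push and grip.
It fails at once if the ball leaves its pocket (distance between ball_center and tray_pocket above 0.012 m).
It fails at once if the tray is tipped past 0.5 rad, near where the ball rides over the pocket rim (angle between tray's own z axis and vertical above 0.5 rad).
It fails at once if the fingers touch the ball (contact force between the fingers and ball above 0.3 N).
It fails at once if a bystander (jar, spool, screwdriver, cells, tape dispenser) is moved more than 30 mm (distance of any of flux_jar, spool, screwdriver, cell_stack, tape_dispenser from where it was at the start of the episode above 0.03 m).
It also fails if it takes over 72 s, if anything falls off the work surface, if the arm or the gripper's body presses on something with over 40 N, if the wrist force passes 120 N, or if a joint passes its speed limit or range.

### The arm

A 6-joint arm with a two-finger parallel gripper is mounted at the origin on the work surface. World frame = base frame: x ahead of the robot, y to its left, z up, the work surface at z = 0. Lengths are in m, angles in rad, forces in N, time in s.
With the tool pointing down it reaches from about 0.35 to 0.725 m from the base axis. Payload 4.3 kg.
Tool frame: the origin (TCP) lies between the finger pads, 19 mm behind the fingertips; this is the grasp point; z points along the fingers, y is the line along which they close (so a half turn about z gives the same grasp; the last joint's range is limited). The gripper opens to 85 mm and grips with 20 to 120 N. Pads are 22 mm wide; open, the fingers measure 114 mm over their backs; the gripper's body (76 mm by 85 mm) begins 54 mm behind the grasp point. The pads swing forward as they close: fully open they stand 13 mm farther back than shut.
Start: joints at [-1.348, 0.377, 0.081, 1.274, 0, 1.46], TCP at [0.188, -0.543, 0.25] pointing down, gripper open.
Joint ranges: [-2.72, 2.72], [-0.84, 1.66], [-1.02, 1.22], [-1.77, 2.12], [-1.37, 1.28], [-3.14, 3.14]. Speed limits (rad/s): [2.57, 2.57, 3.14, 3.14, 3.14, 3.14].

### API

Orientations are given as a rotation vector (axis times angle).
In Python, from bench import ctrl gives the robot as it stands.
- The arm moves only by the shell command python3 -m creep 'ROWS'. ROWS is JSON, a list of rows, each a list of 5 numbers: the finger opening in cm, from 0 to 8.54, then the shift along the tool's x, y, z in cm, then the turn about the tool's z in degrees. A call has 1 to 20 rows; each row shifts and turns the commanded pose from where the row before left it, along the tool's axes as they then stand; what a row does not reach is not made up. A row lasts 1/8 s, in which the tool goes at most 62.5 mm and 10.7 degrees, less where a joint would pass 70% of its speed; a pose out of reach is approached as far as the arm can. A call is refused whole if a number of a shift passes 6.25 or a number of a turn 10.7, either way. A call with a gripper value outside its range is refused whole. The fingers move at their own pace and stop on an object; the grip force is fixed at half the most. Time passes only in rows, so rows that do not move let the fingers close. It gives the time, the measured TCP pose, the force, the opening and the grip force at its end, in the units of the state.
- ctrl.sense(): the state, without advancing time (a new reading comes with each control period).
- ctrl.camera(name): name is "scene" or "side" or "wrist"; returns a dict with "pixels" (384x512x3 uint8, red, green, blue), "vertical_fov" (degrees; the focal length in pixels is half the picture's height over the tangent of half this angle, whatever the lens; pixels are square), "cx", "cy" (the principal point, pixels), "k1" (the pictures are not rectified: a ray, as slopes to the right and down, at radius r is drawn at 1 + k1 r^2 times it, then the intrinsics apply), "world_to_cam" (4x4, takes a point from world to camera coordinates). Camera axes: x right, y up, looking along -z (the intrinsics and any distortion apply to the point x, -y, -z); pixel columns grow to the right and rows downward; lengths in m; the calibration is good to about 2 mm. A picture is of the moment at which its call begins. There is no depth.
- ctrl.job_done(): hands the job in; it is judged then, once.
Trained networks look in the newest picture that a camera, given by its name, has taken for a name from the list of things; names that differ only in an ending like _2 or _b are one class to them, and where a whole thing is asked for, a point or a joint stands for the part that bears it (a point fixed in the world has none). Each returns a list of dicts, best first, with "score" (0 to 1); they miss things now and then, are a little off and sometimes report something else, mostly with a low value. They report only what shows in the picture. A call takes as long as a camera call.
- ctrl.cut_out(camera, label): "pixels" (384x512 bool, what is visible of it).
- ctrl.pinpoint(camera, label): "centre" ([x, y, z] in m, in world coordinates, good to about 4 mm: a listed point, or the origin of a listed thing).
The state is a dict: "t": time; "joint_positions": joint angles; "qvel": joint speeds; "tau": joint torques, N m; "eef_pos": TCP position; "orientation": TCP orientation; "ft_force": force on the tool from outside, world axes, zero at the start; "moment": the same for the moment, N m; "finger_gap": finger opening in m; "grasp_force": force on a finger pad.
Only numpy, scipy, OpenCV 4.12 (cv2) and the standard library are available. Lean on these libraries where they do the work, as an engineer would, in place of code of your own. Each camera call takes 0.05 s, during which the arm holds its last target. There are 200 camera calls.

## Working session

There is one attempt and no reset: what is moved stays moved. The work goes in short steps, Python scripts to look and compute and a shell command to move; the robot and the scene stay as the last step left them, time stands still between calls to the robot, and variables do not carry over. Pictures are saved under pics/ and viewed, at most 10 in all, crops included, and the job is handed in when it is done.

```bash
mkdir -p pics; ls
python3 - <<'E'
from bench import ctrl
import cv2,numpy as np
s=ctrl.sense(); print(s['t'],s['eef_pos'],s['orientation'],s['finger_gap'])
ims=[]
for c in ['scene','side']:
    d=ctrl.camera(c); ims.append(d['pixels'][:,:,::-1])
    print(c,d['vertical_fov'],d['cx'],d['cy'],d['k1'])
    for l in ['light_plate','crib_base','slat_a','tray','tray_grip','tray_pocket','ball_center','flux_jar','spool','screwdriver','cell_stack','tape_dispenser']:
        print(l,[(np.round(r['centre'],3).tolist(),round(r['score'],2)) for r in ctrl.pinpoint(c,l)])
for c,i in zip('ab',ims): cv2.imwrite(f'pics/{c}.png',cv2.resize(i,(768,576)))
E
```

```text
pics
0.0 [ 0.18771655 -0.54285454  0.2490729 ] [-3.09622291e+00 -5.20081601e-01  1.77083596e-04] 0.08501477819204703
scene 51.21542050704083 254.86962498235303 188.11839588058197 -0.04983184214916606
light_plate [([0.52, -0.278, 0.0], 0.92)]
crib_base [([0.485, 0.258, 0.002], 0.67)]
slat_a [([0.514, -0.236, 0.015], 0.76), ([0.533, -0.318, 0.012], 0.64)]
tray [([0.583, 0.005, 0.002], 0.59)]
tray_grip [([0.349, -0.02, 0.001], 0.74), ([0.589, 0.005, 0.04], 0.73)]
tray_pocket [([0.628, -0.023, 0.02], 0.93)]
ball_center [([0.628, -0.024, 0.018], 0.48)]
flux_jar [([0.764, 0.145, -0.002], 0.67)]
spool [([0.766, -0.178, -0.002], 0.64), ([0.628, -0.022, 0.02], 0.56)]
screwdriver [([0.349, -0.017, -0.002], 0.78)]
cell_stack [([0.587, -0.517, 0.001], 0.89)]
tape_dispenser [([0.462, 0.498, 0.003], 0.9), ([0.763, 0.145, -0.0], 0.75)]
side 46.22684499832435 255.56523869848152 194.09556857017023 -0.1741322352861877
light_plate [([0.516, -0.276, 0.004], 0.75)]
crib_base [([0.485, 0.254, -0.002], 0.64), ([0.625, -0.024, 0.017], 0.32)]
slat_a [([0.518, -0.233, 0.01], 0.87), ([0.532, -0.32, 0.01], 0.6)]
tray [([0.585, 0.005, -0.002], 0.94)]
tray_grip [([0.582, -0.001, 0.044], 0.6)]
tray_pocket [([0.627, -0.026, 0.018], 0.61)]
ball_center [([0.63, -0.021, 0.019], 0.43)]
flux_jar [([0.767, 0.147, 0.002], 0.67)]
spool [([0.766, -0.178, -0.002], 0.57)]
screwdriver [([0.353, -0.019, -0.003], 0.49)]
cell_stack [([0.589, -0.52, -0.001], 0.87)]
tape_dispenser [([0.466, 0.503, 0.003], 0.65)]
```

View pics/a.png

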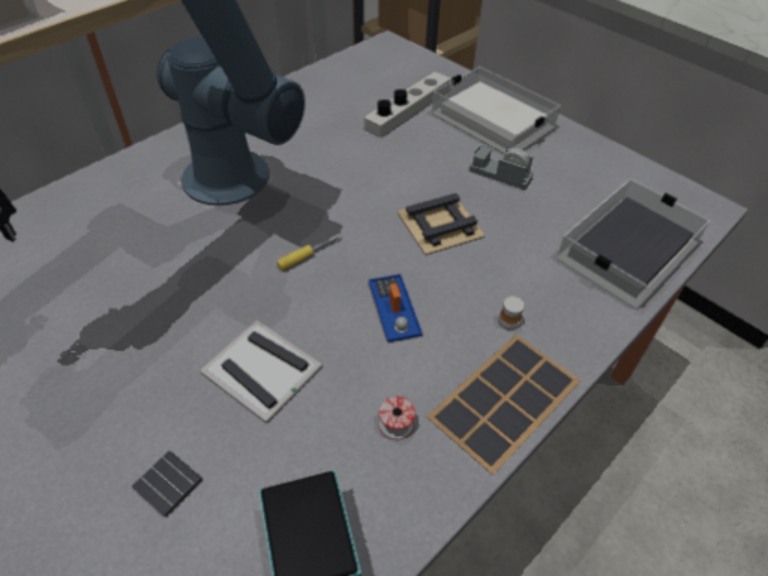

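View pics/b.png

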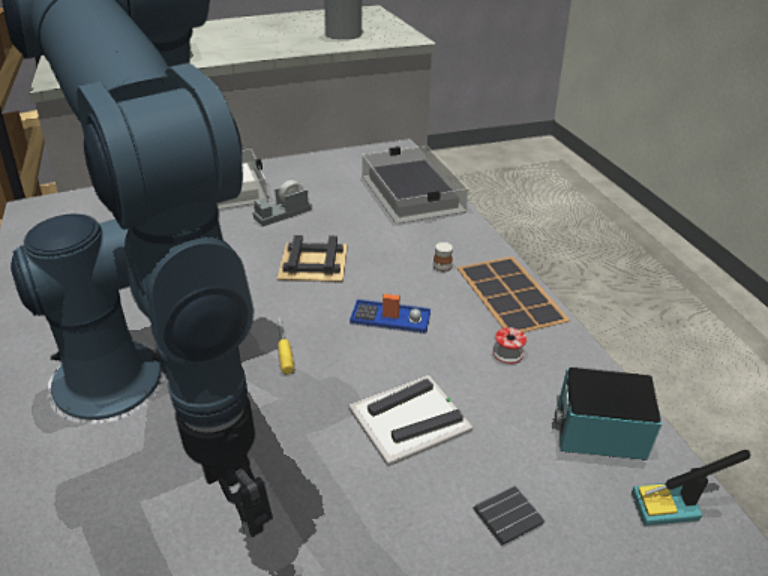

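The scene picture shows the plate at (262,368) with its slats at (278,350) and (248,382). The tower is at (440,222), the tray at (395,307) with the ball toward the viewer, and the screwdriver at (308,253). In the side picture the plate is at (410,418), the tower at (313,258) and the tray at (390,316). Next I measure orientations from the masks.

```bash
cat > h.py <<'E'
from bench import ctrl
import cv2,numpy as np
def cam(c):
    d=ctrl.camera(c); f=192/np.tan(np.radians(d['vertical_fov']/2))
    d['K']=np.array([[f,0,d['cx']],[0,f,d['cy']],[0,0,1.]]); d['D']=np.array([d['k1'],0,0,0.])
    return d
def unproj(d,uv,z):
    uv=np.asarray(uv,float).reshape(-1,1,2)
    s=cv2.undistortPoints(uv,d['K'],d['D']).reshape(-1,2)
    T=np.linalg.inv(d['world_to_cam']); r=np.c_[s[:,0],-s[:,1],-np.ones(len(s))]@T[:3,:3].T
    o=T[:3,3]; return (o+r*((z-o[2])/r[:,2])[:,None])[:,:2]
def proj(d,P):
    P=np.c_[np.reshape(P,(-1,3)),np.ones(len(np.reshape(P,(-1,3))))]@d['world_to_cam'].T
    P=P[:,:3]*[1,-1,-1]
    return cv2.projectPoints(P,np.zeros(3),np.zeros(3),d['K'],d['D'])[0].reshape(-1,2)
def box(d,m,z):
    n,l,st,_=cv2.connectedComponentsWithStats(m.astype(np.uint8)); k=1+np.argmax(st[1:,4])
    p=unproj(d,np.argwhere(l==k)[:,::-1],z)
    (c,s,a)=cv2.minAreaRect((p*1000).astype(np.float32))
    if s[0]<s[1]: a+=90;s=s[::-1]
    q=p-p.mean(0); w,v=np.linalg.eigh(q.T@q); v=v[:,1]
    return np.round(c,1),np.round(s,1),round((a+90)%180-90,1),'pca',round(float(np.degrees(np.arctan(v[1]/v[0]))),1),np.round(p.mean(0)*1000,1)
E
python3 - <<'E'
from h import *
for c in ['scene','side']:
    d=cam(c)
    for l,z in [('light_plate',.012),('slat_a',.022),('crib_base',.008),('tray',.008)]:
        for r in ctrl.cut_out(c,l):
            if r['score']>.3: print(c,l,round(r['score'],2),r['pixels'].sum(),*box(d,r['pixels'],z))
E
```

```text
scene light_plate 0.88 1983 [ 522.5 -278.4] [174.9 149.1] 7.4 pca 15.8 [ 526.2 -283.9]
scene light_plate 0.48 406 [ 531.2 -313.1] [139.1  28.6] 3.3 pca 2.9 [ 534.2 -311.9]
scene slat_a 0.9 303 [ 519.3 -236.5] [128.5  23.6] 12.2 pca 12.4 [ 518.1 -236.7]
scene slat_a 0.79 379 [ 535.2 -315. ] [137.5  25.2] 5.2 pca 4.1 [ 534.9 -315.3]
scene crib_base 0.9 513 [504.2 214.9] [195.6 112.7] 26.5 pca 23.0 [502.4 216.8]
scene crib_base 0.53 267 [760.1 160.9] [82.2 42. ] -68.5 pca -65.9 [760.1 159.8]
scene tray 0.67 968 [584.5   3.2] [171.   75.5] -31.9 pca -31.9 [585.3   2.9]
side light_plate 0.96 1828 [ 518.7 -284.1] [172.3 153. ] 7.2 pca -1.3 [ 509.3 -296.6]
side slat_a 0.84 385 [ 517.9 -238.6] [135.7  30.2] 13.0 pca 13.2 [ 515.1 -239.7]
side slat_a 0.76 478 [ 537.2 -320.6] [137.   33.2] 4.4 pca 5.3 [ 536.2 -320.6]
side crib_base 0.67 462 [478.8 239.3] [150.1 135.6] -18.6 pca 3.3 [477.9 197.6]
side crib_base 0.49 192 [780.8 170.9] [117.1  42.5] 65.6 pca 62.7 [780.  168.6]
side tray 0.73 948 [592.4  12.4] [166.  117.3] -30.7 pca -33.8 [584.8   3.2]
```

Run:
```python
from h import *
o=[]
for c in ['scene','side']:
    d=cam(c); u,v=proj(d,[[.485,.256,.02]])[0].astype(int); print(u,v)
    o.append(cv2.resize(d['pixels'][v-32:v+32,u-32:u+32,::-1],(400,400),interpolation=cv2.INTER_CUBIC))
cv2.imwrite('pics/c.png',np.hstack(o))
```

```text
293 145
207 169
```

View pics/c.png

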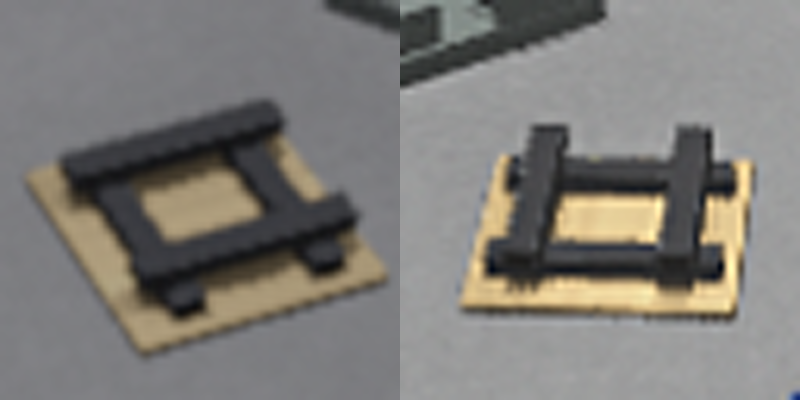

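The crop shows the tower. In the scene half the board corners are at (25,175), (140,353) and (387,272). In the side half they are at (460,308), (735,317), (752,160) and (503,158).

Run:
```python
from h import *
for c,off,pts in [('scene',(261,113),[(25,172),(140,349),(387,269)]),('side',(175,137),[(60,305),(335,313),(352,160),(103,157)])]:
    d=cam(c); p=unproj(d,(np.array(pts)+.5)/6.25-.5+off,.008); print(c,np.round(p,4).tolist())
    for i in range(len(p)-1): e=p[i+1]-p[i]; print(np.linalg.norm(e).round(4),np.degrees(np.arctan2(e[1],e[0])).round(1))
    print('ctr',(p[0]+p[2])/2)
# top-slat tops at z=.036: centrelines
d=cam('scene')
for pts in [[(65,155),(272,101),(282,122),(78,178)],[(135,250),(345,193),(357,213),(145,275)]]:
    p=unproj(d,(np.array(pts)+.5)/6.25-.5+(261,113),.036); e=p[1]-p[0]+p[2]-p[3]
    print('slat',p.mean(0).round(4),np.degrees(np.arctan2(e[1],e[0])).round(1),np.linalg.norm(e/2).round(4))
d=cam('side')
for pts in [[(130,125),(168,125),(140,258),(105,250)],[(277,125),(312,127),(298,262),(258,262)]]:
    p=unproj(d,(np.array(pts)+.5)/6.25-.5+(175,137),.036); e=p[3]-p[0]+p[2]-p[1]
    print('slat',p.mean(0).round(4),np.degrees(np.arctan2(e[1],e[0])).round(1),np.linalg.norm(e/2).round(4))
```

```text
scene [[0.3882, 0.2149], [0.5264, 0.1597], [0.5779, 0.301]]
0.1489 -21.8
0.1503 70.0
ctr [0.48301434 0.25793102]
side [[0.3885, 0.208], [0.5276, 0.1535], [0.5812, 0.2963], [0.4443, 0.3459]]
0.1495 -21.4
0.1526 69.4
0.1457 160.1
ctr [0.48486081 0.25214979]
slat [0.4474 0.2715] 67.9 0.1256
slat [0.5242 0.243 ] 68.0 0.1255
slat [0.4467 0.2659] -110.0 0.1308
slat [0.5248 0.235 ] -109.9 0.1372
```

```bash
cat >> h.py <<'E'
from scipy.spatial.transform import Rotation as Ro
def go(x,y,z,yaw):
    s=ctrl.sense(); R=Ro.from_rotvec(s['orientation']); M=R.as_matrix()
    t=M.T@(np.array([x,y,z])-s['eef_pos'])*100; cy=np.degrees(np.arctan2(M[1,0],M[0,0]))
    print('t',round(s['t'],2),'tilt',round(float(np.degrees(np.arccos(-M[2,2]))),2),'yaw',cy.round(1),'tool shift cm',t.round(2),'turn',round(((cy-yaw)+180)%360-180,1))
E
python3 -m creep '[[8,0,0,0,-10.2],[8,0,0,0,-10.2],[8,0,0,0,-10.2],[8,0,0,0,-10.2],[8,0,0,0,-10.2],[8,0,0,0,-10.2],[8,0,0,0,-10.2],[8,0,0,0,-10.2],[8,0,0,0,-10.2],[8,0,0,0,-10.2],[8,0,0,0,-10.2],[8,0,0,0,-10.2],[8,0,0,0,-10.2],[8,0,0,0,-10.2],[8,0,0,0,-10.2],[8,0,0,0,-10.2],[8,0,0,0,-10.2],[8,0,0,0,0]]'
python3 -c "
from h import *
go(.518,-.237,.2,192.5)"
```

```text
t: 4.35
eef_pos: [0.1878, -0.5435, 0.25]
orientation: [-0.338, 3.123, -0.0]
ft_force: [0.0, -0.5, -0.4]
finger_gap: 0.0799
grasp_force: 0.0
t 4.35 tilt 0.01 yaw -167.7 tool shift cm [-38.81  22.88   5.  ] turn -0.2
```

```bash
python3 -m creep '[[4.5,-3.23,1.91,0.4,0],[4.5,-3.23,1.91,0.4,0],[4.5,-3.23,1.91,0.4,0],[4.5,-3.23,1.91,0.4,0],[4.5,-3.23,1.91,0.4,0],[4.5,-3.23,1.91,0.4,0],[4.5,-3.23,1.91,0.4,0],[4.5,-3.23,1.91,0.4,0],[4.5,-3.23,1.91,0.4,0],[4.5,-3.23,1.91,0.4,0],[4.5,-3.23,1.91,0.4,0],[4.5,-3.23,1.91,0.4,0],[4.5,0,0,0,0],[4.5,0,0,0,0]]'
python3 - <<'E'
from h import *
go(.518,-.237,.2,192.5)
d=cam('wrist'); cv2.imwrite('pics/w1.png',d['pixels'][:,:,::-1])
for r in ctrl.cut_out('wrist','slat_a'): print(round(r['score'],2),*box(d,r['pixels'],.026))
for r in ctrl.pinpoint('wrist','slat_a'): print(r)
E
```

```text
t: 6.1
eef_pos: [0.5165, -0.2363, 0.202]
orientation: [0.339, -3.123, 0.001]
ft_force: [-0.4, -0.5, 0.6]
finger_gap: 0.0449
grasp_force: 0.0
t 6.1 tilt 0.04 yaw -167.6 tool shift cm [-0.13 -0.1   0.2 ] turn -0.1
0.94 [ 515.5 -235.6] [128.2  19.4] 13.0 pca 13.2 [ 511.9 -236.3]
0.6 [ 534.1 -313.2] [130.4  23.8] 4.4 pca 4.1 [ 530.1 -313.8]
{'centre': [0.5339, -0.3203, 0.0089], 'score': 0.87}
{'centre': [0.5135, -0.2392, 0.0122], 'score': 0.62}
```

View pics/w1.png

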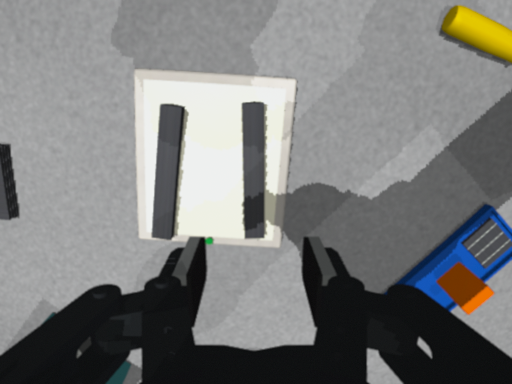

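The wrist view shows both slats clearly, at about (254,170) and (168,172), lying flat on the plate. The measurements agree, so I descend onto the nearer slat.

```bash
python3 -m creep '[[4.5,0.1,-0.07,2.5,-0.4],[4.5,0,0,3,0],[4.5,0,0,3,0],[4.5,0,0,3,0],[4.5,0,0,2.5,0],[4.5,0,0,1.5,0],[4.5,0,0,0.8,0],[4.5,0,0,0.4,0],[4.5,0,0,0,0],[1.5,0,0,0,0],[1.5,0,0,0,0],[1.5,0,0,0,0],[1.5,0,0,0,0],[1.5,0,0,0,0],[1.5,0,0,0,0]]'
python3 -c "
from h import *
go(.5155,-.2356,.034,193)"
```

```text
t: 8.12
eef_pos: [0.5167, -0.2373, 0.036]
orientation: [-0.352, 3.12, -0.002]
ft_force: [0.3, -0.3, 5.5]
finger_gap: 0.0181
grasp_force: 60.9
t 8.12 tilt 0.1 yaw -167.1 tool shift cm [0.08 0.19 0.2 ] turn -0.1
```

```bash
python3 -m creep '[[1.5,0,0,-0.5,0],[1.5,0,0,-1.5,0],[1.5,0,0,-3,0],[1.5,0,0,-4,0],[1.5,0,0,-4,0],[1.5,0,0,-2,0],[1.5,0,0,0,0]]'
python3 - <<'E'
from h import *
go(.470,.216,.18,159)
d=cam('scene')
for r in ctrl.cut_out('scene','slat_a'): print(round(r['score'],2),*box(d,r['pixels'],.17))
d=cam('wrist'); cv2.imwrite('pics/w2.png',d['pixels'][:,:,::-1])
E
```

```text
t: 9.0
eef_pos: [0.5174, -0.2377, 0.1876]
orientation: [-0.352, 3.118, -0.005]
ft_force: [0.5, -0.3, -1.5]
finger_gap: 0.0181
grasp_force: 60.2
t 9.0 tilt 0.29 yaw -167.1 tool shift cm [-5.49 45.29  0.62] turn 33.9
0.71 [ 626.8 -354.2] [115.2  20. ] 4.4 pca 3.9 [ 629.4 -353.9]
0.51 [ 546.9 -229.9] [78.2 29.5] 12.5 pca 5.5 [ 551.9 -228. ]
```

View pics/w2.png

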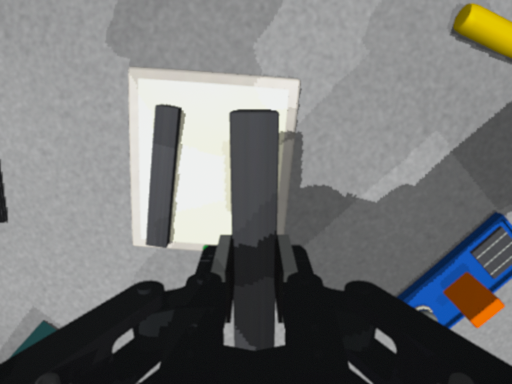

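The slat is held straight in the fingers at (254,230), and the other one is undisturbed. Now I carry it to the tower.

```bash
python3 -m creep '[[1.5,-0.2,1.6,0,0],[1.5,-0.39,3.2,0,0],[1.5,-0.39,3.2,0,0],[1.5,-0.39,3.2,0,0],[1.5,-0.39,3.2,0,0],[1.5,-0.39,3.2,0,0],[1.5,-0.39,3.2,0,0],[1.5,-0.39,3.2,0,0],[1.5,-0.39,3.2,0,0],[1.5,-0.39,3.2,0,0],[1.5,-0.39,3.2,0,0],[1.5,-0.39,3.2,0,0],[1.5,-0.39,3.2,0,0],[1.5,-0.39,3.2,0,0],[1.5,-0.2,2.1,0,8.5],[1.5,0,0,0,8.5],[1.5,0,0,0,8.5],[1.5,0,0,0,8.4],[1.5,0,0,0,0],[1.5,0,0,0,0]]'
python3 - <<'E'
from h import *
go(.470,.216,.18,159)
d=cam('wrist'); cv2.imwrite('pics/w3.png',d['pixels'][:,:,::-1])
b=np.array([[.485,.255,.008]]);a=np.radians(-21);X=np.array([np.cos(a),np.sin(a),0]);Y=np.array([-X[1],X[0],0])
print(proj(d,[b[0]+.075*(i*X+j*Y) for i,j in [(1,1),(1,-1),(-1,-1),(-1,1)]]).round(0).tolist())
print(proj(d,[b[0]+[0,0,.028]+i*.042*X+j*.065*Y for i,j in [(1,1),(1,-1),(-1,-1),(-1,1)]]).round(0).tolist())
E
```

```text
t: 11.65
eef_pos: [0.4677, 0.217, 0.1845]
orientation: [-0.569, -3.088, 0.001]
ft_force: [0.7, 0.1, -0.9]
finger_gap: 0.0181
grasp_force: 60.1
t 11.65 tilt 0.07 yaw 159.1 tool shift cm [-0.25 -0.01  0.45] turn 0.1
[[368.0, 251.0], [218.0, 251.0], [213.0, 95.0], [384.0, 96.0]]
[[371.0, 232.0], [225.0, 232.0], [223.0, 136.0], [381.0, 137.0]]
```

View pics/w3.png

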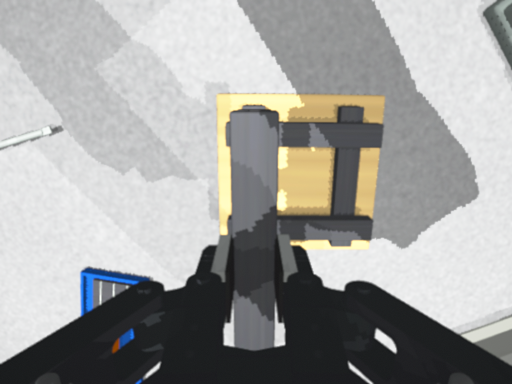

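The tower outline matches the prediction within about 3 px (board corners at (217,95), (384,95) and (368,248)). Lowering.

```bash
python3 -m creep '[[1.5,-0.25,0,2,0],[1.5,0,0,3,0],[1.5,0,0,3,0],[1.5,0,0,2,0],[1.5,0,0,1.2,0],[1.5,0,0,0.6,0],[1.5,0,0,0.3,0],[1.5,0,0,0.15,0],[1.5,0,0,0,0],[1.5,0,0,0,0]]'
python3 -c "
from h import *
go(.470,.216,.06,159)"
```

```text
t: 12.95
eef_pos: [0.4711, 0.2161, 0.0628]
orientation: [0.573, 3.088, 0.0]
ft_force: [-0.4, 0.7, 0.0]
finger_gap: 0.0183
grasp_force: 60.1
t 12.95 tilt 0.04 yaw 159.0 tool shift cm [ 0.1  -0.05  0.28] turn -0.0
```

```bash
python3 -m creep '[[1.5,0.1,0,0.15,0],[1.5,0,0,0.1,0],[1.5,0,0,0,0]]'; python3 -m creep '[[1.5,0,0,0.1,0],[1.5,0,0,0,0]]'
```

```text
t: 13.32
eef_pos: [0.4697, 0.2164, 0.06]
orientation: [-0.573, -3.089, 0.0]
ft_force: [-0.8, 0.1, 0.6]
finger_gap: 0.0179
grasp_force: 60.3
t: 13.58
eef_pos: [0.4697, 0.2164, 0.0599]
orientation: [0.573, 3.089, 0.0]
ft_force: [-2.7, -0.4, 9.1]
finger_gap: 0.0178
grasp_force: 61.3
```

Contact at 9 N, so I release and lift.

```bash
python3 -m creep '[[2.2,0,0,-0.05,0],[2.8,0,0,0,0],[4.5,0,0,0,0],[4.5,0,0,0,0],[4.5,0,0,0,0],[4.5,0,0,-1,0],[4.5,0,0,-3,0],[4.5,0,0,-4,0],[4.5,0,0,-4,0],[4.5,0,0,0,0]]'
python3 - <<'E'
from h import *
go(.5341,-.3160,.18,184.4)
d=cam('wrist'); cv2.imwrite('pics/w4.png',d['pixels'][:,:,::-1])
for r in ctrl.cut_out('wrist','slat_a'): print(round(r['score'],2),*box(d,r['pixels'],.05))
E
```

```text
t: 14.82
eef_pos: [0.4726, 0.2172, 0.1837]
orientation: [0.572, 3.082, 0.006]
ft_force: [0.2, 1.5, -0.1]
finger_gap: 0.0451
grasp_force: 0.0
t 14.82 tilt 0.46 yaw 159.0 tool shift cm [-24.88 -47.56   0.29] turn -25.4
0.68 [468.8 218.9] [128.2  19.8] -21.0 pca -21.1 [464.7 220.5]
```

View pics/w4.png

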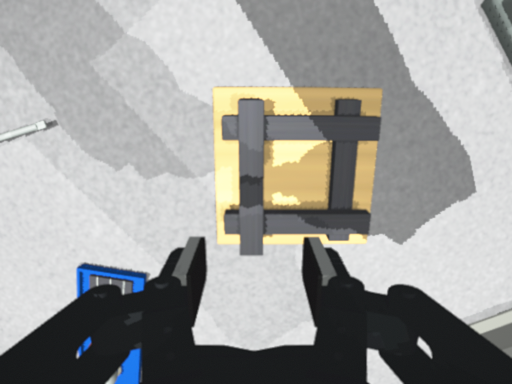

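The first slat lies flat and parallel over its bottom twin (slat at x≈252, rows 98-255). Now the second one.

```bash
python3 -m creep '[[4.5,-0.44,-0.98,0,0],[4.5,-1.5,-2.85,0,0],[4.5,-1.5,-2.85,0,0],[4.5,-1.5,-2.85,0,0],[4.5,-1.5,-2.85,0,0],[4.5,-1.5,-2.85,0,0],[4.5,-1.5,-2.85,0,0],[4.5,-1.5,-2.85,0,0],[4.5,-1.5,-2.85,0,0],[4.5,-1.5,-2.85,0,0],[4.5,-1.5,-2.85,0,0],[4.5,-1.5,-2.85,0,0],[4.5,-1.5,-2.85,0,0],[4.5,-1.5,-2.85,0,0],[4.5,-1.5,-2.85,0,0],[4.5,-1.5,-2.85,0,0],[4.5,-1.5,-2.85,0,0],[4.5,-0.44,-0.98,0,-8.5]]'
python3 -m creep '[[4.5,0,0,0,-8.5],[4.5,0,0,0,-8.4],[4.5,0,0,0,0],[4.5,0,0,0,0]]'
python3 - <<'E'
from h import *
d=cam('wrist')
for r in ctrl.cut_out('wrist','slat_a'): print(round(r['score'],2),*box(d,r['pixels'],.026))
go(.5341,-.3160,.0355,184.4)
E
```

```text
t: 17.18
eef_pos: [0.53, -0.3188, 0.1776]
orientation: [-0.34, -3.121, -0.001]
ft_force: [-0.4, 0.5, 0.1]
finger_gap: 0.0454
grasp_force: 0.0
t: 17.68
eef_pos: [0.5307, -0.3168, 0.1787]
orientation: [0.116, -3.138, -0.001]
ft_force: [0.5, -0.3, -0.4]
finger_gap: 0.0447
grasp_force: 0.0
0.91 [ 534.7 -315.3] [128.5  19.5] 4.5 pca 4.2 [ 530.1 -315.6]
t 17.77 tilt 0.04 yaw -175.7 tool shift cm [-0.32  0.05 14.36] turn -0.1
```

```bash
python3 -m creep '[[4.5,-0.38,-0.1,2,0],[4.5,0,0,3,0],[4.5,0,0,3,0],[4.5,0,0,2.5,0],[4.5,0,0,2,0],[4.5,0,0,1,0],[4.5,0,0,0.5,0],[4.5,0,0,0.25,0],[4.5,0,0,0,0],[1.5,0,0,0,0],[1.5,0,0,0,0],[1.5,0,0,0,0],[1.5,0,0,0,0],[1.5,0,0,0,0]]'
python3 -c "
from h import *
go(.5347,-.3155,.0355,184.4)"
python3 -m creep '[[1.5,0,0,-0.5,0],[1.5,0,0,-1.5,0],[1.5,0,0,-3,0],[1.5,0,0,-4,0],[1.5,0,0,-4,0],[1.5,0,0,-1.5,0],[1.5,0,0,0,0]]'
python3 -c "
from h import *
go(.500,.294,.18,159)"
```

```text
t: 19.52
eef_pos: [0.5357, -0.318, 0.0379]
orientation: [-0.12, 3.138, -0.002]
ft_force: [-0.0, 0.6, 5.0]
finger_gap: 0.0183
grasp_force: 59.9
t 19.52 tilt 0.09 yaw -175.6 tool shift cm [0.08 0.25 0.24] turn -0.0
t: 20.4
eef_pos: [0.5359, -0.318, 0.183]
orientation: [-0.12, 3.137, -0.002]
ft_force: [0.3, 0.3, -1.7]
finger_gap: 0.0179
grasp_force: 59.2
t 20.4 tilt 0.14 yaw -175.6 tool shift cm [-1.09 61.3   0.2 ] turn 25.4
```

```bash
python3 -m creep '[[1.5,0,1.8,0,0],[1.5,-0.06,3.4,0,0],[1.5,-0.06,3.4,0,0],[1.5,-0.06,3.4,0,0],[1.5,-0.06,3.4,0,0],[1.5,-0.06,3.4,0,0],[1.5,-0.06,3.4,0,0],[1.5,-0.06,3.4,0,0],[1.5,-0.06,3.4,0,0],[1.5,-0.06,3.4,0,0],[1.5,-0.06,3.4,0,0],[1.5,-0.06,3.4,0,0],[1.5,-0.06,3.4,0,0],[1.5,-0.06,3.4,0,0],[1.5,-0.06,3.4,0,0],[1.5,-0.06,3.4,0,0],[1.5,-0.06,3.4,0,0],[1.5,-0.06,3.4,0,0],[1.5,0,1.7,0,0]]'
python3 -m creep '[[1.5,0,0,0,8.5],[1.5,0,0,0,8.5],[1.5,0,0,0,8.4],[1.5,0,0,0,0],[1.5,0,0,0,0]]'
python3 -c "
from h import *
go(.500,.295,.063,159)"
```

```text
t: 22.78
eef_pos: [0.4964, 0.2958, 0.18]
orientation: [0.123, -3.136, 0.002]
ft_force: [-0.7, -0.3, -0.9]
finger_gap: 0.018
grasp_force: 59.2
t: 23.4
eef_pos: [0.4982, 0.2941, 0.1814]
orientation: [-0.57, -3.088, 0.001]
ft_force: [-0.0, -0.5, -1.6]
finger_gap: 0.0178
grasp_force: 59.2
t 23.4 tilt 0.08 yaw 159.1 tool shift cm [-0.15  0.17 11.84] turn 0.1
```

```bash
python3 -m creep '[[1.5,-0.15,0.2,2,0],[1.5,0,0,3,0],[1.5,0,0,3,0],[1.5,0,0,2,0],[1.5,0,0,1,0],[1.5,0,0,0.5,0],[1.5,0,0,0.2,0],[1.5,0,0,0,0],[1.5,0,0,0,0]]'
python3 -m creep '[[1.5,0,0,0.1,0],[1.5,0,0,0,0]]';python3 -m creep '[[1.5,0,0,0.1,0],[1.5,0,0,0,0]]'
```

```text
t: 24.52
eef_pos: [0.5013, 0.296, 0.0656]
orientation: [0.573, 3.088, 0.001]
ft_force: [-0.2, -0.4, -0.9]
finger_gap: 0.0176
grasp_force: 59.2
t: 24.78
eef_pos: [0.5009, 0.2957, 0.064]
orientation: [0.573, 3.089, -0.0]
ft_force: [-0.5, 0.3, -0.8]
finger_gap: 0.0177
grasp_force: 59.2
t: 25.02
eef_pos: [0.5008, 0.2957, 0.0628]
orientation: [-0.573, -3.089, 0.0]
ft_force: [0.1, -0.0, -1.4]
finger_gap: 0.0178
grasp_force: 59.2
```

```bash
python3 -m creep '[[1.5,0,0,0.1,0],[1.5,0,0,0,0]]';python3 -m creep '[[1.5,0,0,0.08,0],[1.5,0,0,0,0]]'
```

```text
t: 25.28
eef_pos: [0.5009, 0.2958, 0.0619]
orientation: [0.573, 3.089, -0.0]
ft_force: [-0.3, -0.0, -0.7]
finger_gap: 0.0178
grasp_force: 59.2
t: 25.52
eef_pos: [0.5009, 0.2958, 0.0618]
orientation: [0.573, 3.088, 0.0]
ft_force: [-1.4, -0.7, 4.3]
finger_gap: 0.0178
grasp_force: 59.8
```

```bash
python3 -m creep '[[2.2,0,0,0,0],[2.8,0,0,0,0],[4.5,0,0,0,0],[4.5,0,0,0,0],[4.5,0,0,0,0],[4.5,0,0,-1,0],[4.5,0,0,-3,0],[4.5,0,0,-4,0],[4.5,0,0,-4,0],[4.5,0,0,0,0]]'
python3 - <<'E'
from h import *
o=[]
for c in ['wrist','scene']:
    d=cam(c)
    for r in ctrl.cut_out(c,'slat_a'): print(c,round(r['score'],2),*box(d,r['pixels'],.05))
    p=d['pixels'][:,:,::-1]
    if c=='scene': p=cv2.resize(p[113:177,261:325],(384,384))
    else: p=p[:,100:484]
    o.append(p)
    if c=='scene':
        for l in ['tray_grip','tray','ball_center']: print([(np.round(r['centre'],4).tolist(),round(r['score'],2)) for r in ctrl.pinpoint(c,l)])
cv2.imwrite('pics/w5.png',np.hstack(o))
go(.586,.004,.18,148)
E
```

```text
t: 26.78
eef_pos: [0.5035, 0.297, 0.1858]
orientation: [0.572, 3.082, 0.008]
ft_force: [-0.0, 0.9, -0.3]
finger_gap: 0.0449
grasp_force: 0.0
wrist 0.86 [469.6 221.6] [129.9  24.3] -21.1 pca -21.0 [465.8 222.9]
wrist 0.59 [500.1 298.1] [129.4  21.4] -20.6 pca -21.1 [496.  299.8]
scene 0.79 [504.9 290.5] [138.   27.2] -20.6 pca -21.2 [506.9 289.4]
scene 0.46 [475.5 210.4] [135.9  26.2] -20.1 pca -21.4 [479.6 209.6]
[([0.5882, 0.0064, 0.0404], 0.84), ([0.3486, -0.0192, 0.0015], 0.24)]
[([0.5843, 0.0027, 0.0011], 0.63)]
[]
t 27.12 tilt 0.16 yaw 159.0 tool shift cm [-1.848e+01 -2.411e+01 -1.000e-02] turn 11.0
```

View pics/w5.png

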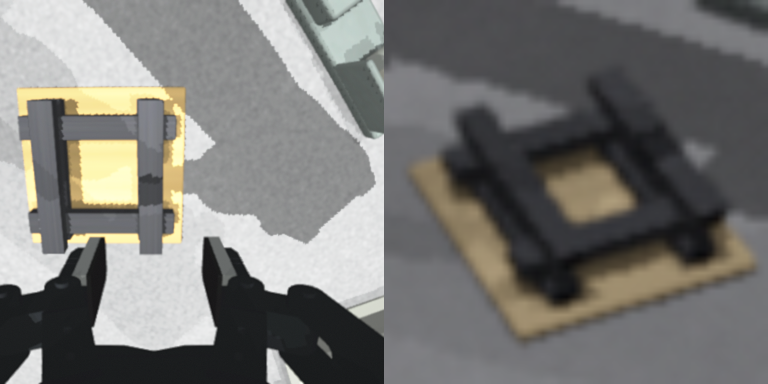

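Both slats lie flat and parallel as the third layer (left slat at x≈48, right at x≈150 in the wrist crop). Next is the tray.

```bash
python3 -m creep '[[4.5,-0.9,-1.2,0,0],[4.5,-1.85,-2.41,0,0],[4.5,-1.85,-2.41,0,0],[4.5,-1.85,-2.41,0,0],[4.5,-1.85,-2.41,0,0],[4.5,-1.85,-2.41,0,0],[4.5,-1.85,-2.41,0,0],[4.5,-1.85,-2.41,0,0],[4.5,-1.85,-2.41,0,0],[4.5,-1.85,-2.41,0,0],[4.5,-0.9,-1.2,0,0],[4.5,0,0,0,5.5],[4.5,0,0,0,5.5],[4.5,0,0,0,0],[4.5,0,0,0,0]]'
python3 - <<'E'
from h import *
d=cam('wrist'); cv2.imwrite('pics/w6.png',d['pixels'][:,:,::-1])
for l in ['tray','tray_grip','ball_center','tray_pocket']: print(l,[(np.round(r['centre'],4).tolist(),round(r['score'],2)) for r in ctrl.pinpoint('wrist',l)])
for r in ctrl.cut_out('wrist','tray'): print(round(r['score'],2),*box(d,r['pixels'],.012))
print(proj(d,[[.586,.004,.058]]))
go(.586,.004,.041,148)
E
```

```text
t: 29.0
eef_pos: [0.5864, 0.0048, 0.1811]
orientation: [-0.864, -3.02, 0.0]
ft_force: [0.9, 0.0, 0.3]
finger_gap: 0.0451
grasp_force: 0.0
tray [([0.5841, 0.0031, 0.0033], 0.83)]
tray_grip [([0.5832, 0.0007, 0.039], 0.75)]
ball_center [([0.6252, -0.0199, 0.0177], 0.88)]
tray_pocket [([0.6268, -0.0205, 0.0152], 0.92)]
0.73 [584.7   5.1] [161.1  69.6] -30.3 pca -30.5 [577.8   9.6]
0.45 [354.9 -85.6] [25.2  9.6] 54.1 pca 66.5 [352.1 -87.4]
[[249.80218522 191.97769476]]
t 29.3 tilt 0.01 yaw 148.0 tool shift cm [ 1.000e-02 -1.000e-01  1.402e+01] turn -0.0
```

View pics/w6.png

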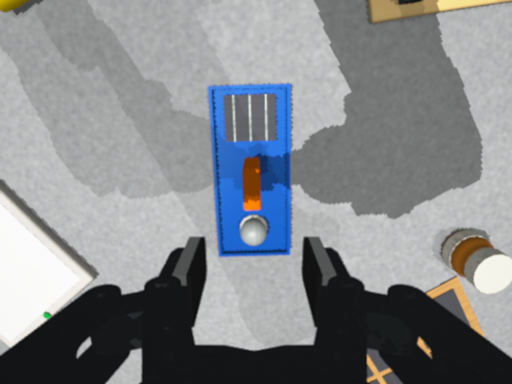

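The tray lies just under the gripper, with the handle at (251,185) and the ball at (254,230), off the finger plane. I descend onto the handle.

```bash
python3 -m creep '[[4.5,0.1,-0.05,2,-1.4],[4.5,0,0,3,0],[4.5,0,0,3,0],[4.5,0,0,2.5,0],[4.5,0,0,2,0],[4.5,0,0,1,0],[4.5,0,0,0.4,0],[4.5,0,0,0,0],[4.5,0,0,0,0]]'
python3 -m creep '[[3,0,0,0,0],[2.2,0,0,0,0],[1.8,0,0,0,0],[1.5,0,0,0,0],[1,0,0,0,0],[0.8,0,0,0,0],[0.8,0,0,0,0],[0.8,0,0,0,0],[0.8,0,0,0,0]]'
```

```text
t: 30.42
eef_pos: [0.5863, 0.0047, 0.0431]
orientation: [0.829, 3.028, 0.0]
ft_force: [0.1, 0.2, -0.5]
finger_gap: 0.0449
grasp_force: 0.0
t: 31.55
eef_pos: [0.5856, 0.0047, 0.0423]
orientation: [0.83, 3.03, -0.0]
ft_force: [-1.0, -1.5, 4.0]
finger_gap: 0.0133
grasp_force: 59.3
```

```bash
python3 -m creep '[[0.8,0,0,-0.2,0],[0.8,0,0,-0.5,0],[0.8,0,0,-0.8,0],[0.8,0,0,-1.2,0],[0.8,0,0,-1.6,0],[0.8,0,0,-1.8,0],[0.8,0,0,-1.8,0],[0.8,0,0,-1.8,0],[0.8,0,0,-1.8,0],[0.8,0,0,-1.5,0],[0.8,0,0,-1.1,0],[0.8,0,0,-0.8,0],[0.8,0,0,-0.4,0],[0.8,0,0,-0.2,0],[0.8,0,0,0,0],[0.8,0,0,0,0]]'
python3 -c "
from h import *
go(.520,-.279,.197,149.5)"
```

```text
t: 33.55
eef_pos: [0.5852, 0.0048, 0.1967]
orientation: [-0.83, -3.029, 0.0]
ft_force: [0.1, 0.4, -2.3]
finger_gap: 0.0133
grasp_force: 58.4
t 33.55 tilt 0.05 yaw 149.4 tool shift cm [-8.850e+00 -2.775e+01 -2.000e-02] turn -0.1
```

```bash
python3 -m creep '[[0.8,-0.1,-0.3,0,0],[0.8,-0.22,-0.7,0,0],[0.8,-0.35,-1.1,0,0],[0.8,-0.48,-1.5,0,0],[0.8,-0.61,-1.9,0,0],[0.8,-0.67,-2.1,0,0],[0.8,-0.67,-2.1,0,0],[0.8,-0.67,-2.1,0,0],[0.8,-0.67,-2.1,0,0],[0.8,-0.67,-2.1,0,0],[0.8,-0.67,-2.1,0,0],[0.8,-0.67,-2.1,0,0],[0.8,-0.64,-2.0,0,0],[0.8,-0.54,-1.7,0,0],[0.8,-0.45,-1.4,0,0],[0.8,-0.35,-1.1,0,0],[0.8,-0.22,-0.7,0,0],[0.8,-0.13,-0.4,0,0],[0.8,-0.06,-0.2,0,0],[0.8,0,0,0,0]]'
python3 -m creep '[[0.8,0,0,0,0],[0.8,0,0,0,0],[0.8,0,0,0,0],[0.8,0,0,0,0],[0.8,0,0,0,0],[0.8,0,0,0,0]]'
python3 - <<'E'
from h import *
go(.520,-.279,.197,149.5)
o=[]
for c in ['scene','side']:
    d=cam(c); o.append(cv2.resize(d['pixels'][:,:,::-1],(400,300)))
    for l in ['tray','ball_center','tray_pocket','slat_a']: print(c,l,[(np.round(r['centre'],4).tolist(),round(r['score'],2)) for r in ctrl.pinpoint(c,l)])
cv2.imwrite('pics/f.png',np.hstack(o))
E
```

```text
t: 36.05
eef_pos: [0.5205, -0.2784, 0.1972]
orientation: [0.829, 3.03, 0.0]
ft_force: [-0.5, 0.6, -2.3]
finger_gap: 0.0132
grasp_force: 58.4
t: 36.8
eef_pos: [0.5204, -0.2786, 0.1972]
orientation: [0.83, 3.03, -0.0]
ft_force: [0.2, -0.3, -2.4]
finger_gap: 0.013
grasp_force: 58.4
t 36.8 tilt 0.0 yaw 149.4 tool shift cm [ 0.01 -0.06  0.02] turn -0.1
scene tray [([0.5172, -0.2772, 0.1594], 0.6)]
scene ball_center [([0.5642, -0.3083, 0.1742], 0.55)]
scene tray_pocket [([0.5635, -0.3029, 0.1739], 0.81)]
scene slat_a [([0.4678, 0.2202, 0.0406], 0.54)]
side tray [([0.5208, -0.2758, 0.1565], 0.96)]
side ball_center [([0.5623, -0.3046, 0.1756], 0.62)]
side tray_pocket [([0.5617, -0.3067, 0.171], 0.66), ([0.4703, 0.2209, 0.0339], 0.3)]
side slat_a [([0.5008, 0.2938, 0.0366], 0.7), ([0.4671, 0.221, 0.0321], 0.63)]
```

View pics/f.png

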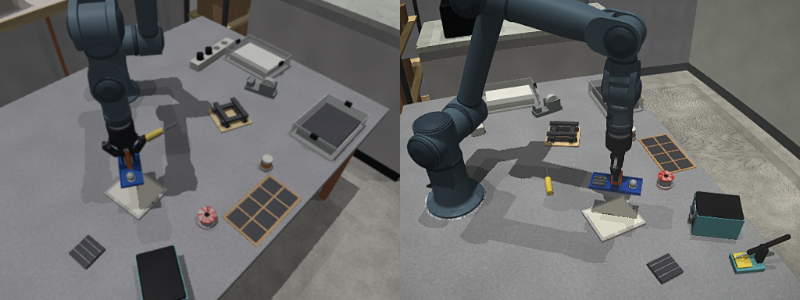

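The tray is level above the plate, with the ball seated at (131,176) in the left half and (633,183) in the right. The tower stands complete at (230,113) in the left half. Handing in.

```bash
python3 -c "
from bench import ctrl
print(ctrl.job_done())"
```

```text
the job is handed in; nothing more can be done
None
```

I handed the job in at about 37 s without seeing a verdict: both slats lie released as the tower's third layer, and the tray is held level about 15 cm above the bench, centred over the light plate, with the ball in its pocket.

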